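# Pin the ripper onto the toy bulldozer's tow shaft

## Robot

A 6-joint arm with a two-finger parallel gripper is mounted at the origin on the work surface. World frame = base frame: x ahead of the robot, y to its left, z up, the work surface at z = 0. Lengths are in m, angles in rad, forces in N, time in s.
With the tool pointing down it reaches from about 0.4 to 0.825 m from the base axis. Payload 7 kg.
Tool frame: the origin (TCP) lies at the very end of the fingers, on their centre line; the grasp point (between the pads) lies 19 mm behind it; z points along the fingers, y is the line along which they close (so a half turn about z gives the same grasp; the last joint's range is limited). The gripper opens to 88 mm and grips with 3 to 60 N. Pads are 19 mm wide; open, the fingers measure 130 mm over their backs; the gripper's body (78 mm by 193 mm) begins 47 mm behind the grasp point.
Start: joints at [1.45, 0.359, 0.012, 0, -1.224, -0.288], TCP at [0.268, 0.619, 0.227] pointing down, gripper open.
Joint ranges: [-3.07, 3.07], [-1.43, 2.12], [-1.02, 1.25], [-3.03, 1.67], [-3.05, -0], [-3.03, 3.03]. Speed limits (rad/s): [2.39, 2.39, 3.01, 3.14, 3.14, 3.14].

## Interface

Orientations are given as a rotation vector (axis times angle).
In Python, from cell import telemetry, imaging, sign_off gives the robot as it stands.
- The arm moves only by the tool carry_out, never from a script. Its arguments are lists of equal length, an entry for each row: "fingers": the gripper's target within -1 to 1 (fully open at 1, half-way at 0, shut at -1); "delta_pos": the shift along the tool's x, y, z in m, a list of three; "angular": the turn, a rotation vector about the tool's x, y, z in degrees, a list of three. A call has exactly 8 rows; each row shifts and turns the commanded pose from where the row before left it, along the tool's axes as they then stand; what a row does not reach is not made up. A row lasts 1/10 s, in which the tool goes at most 50 mm and 8.59 degrees, less where a joint would pass 70% of its speed; a pose out of reach is approached as far as the arm can. A call is refused whole if a number of a shift passes 0.05 or a number of a turn 8.59, either way. A call with a gripper value outside its range is refused whole. The fingers move at their own pace and stop on an object; the grip force is fixed at half the most. Time passes only in rows, so rows that do not move let the fingers close, or fill a call up. It gives the time, the measured TCP pose, the force, the opening and the grip force at its end, in the units of the state.
- telemetry.observe(): the state, without advancing time (a new reading comes with each control period).
- imaging.capture(name): name is "side" or "top" or "wrist"; returns the picture (400x640x3 uint8, red, green, blue); there is no depth.
- imaging.calibration(name): a dict with "K" (3x3 intrinsics, pixels), "position" and "orientation" of the camera in the world. Camera axes: x right, y down, z forward; pixel columns grow to the right and rows downward; lengths in m; the calibration is good to about 2 mm. A picture is of the moment at which its call begins: read the wrist's pose just before it. calibration takes no time and is no camera call; for the wrist camera it gives the pose at the moment of the call.
- sign_off(): hands the job in; it is judged then, once.
The state is a dict: "clock": time; "qpos": joint angles; "joint_velocities": joint speeds; "tau": joint torques, N m; "ee_pos": TCP position; "tool_rot": TCP orientation; "force": force on the tool from outside, world axes, zero at the start; "wrist_torque": the same for the moment, N m; "gripper_width": finger opening in m; "gripper_force": force on a finger pad.
Only numpy, scipy, OpenCV 4.12 (cv2) and the standard library are available. Lean on these libraries where they do the work, as an engineer would, in place of code of your own. Each camera call takes 0.05 s, during which the arm holds its last target. There are 200 camera calls.

## Task

Lock the red ripper onto the yellow bulldozer's square tow shaft with the hitch pin from the wooden stand: feel for the cross hole in the shaft's top, push the pin down through it until its collar sits flush, then swing its sprung wire loop over the shaft end until it snaps behind the brass keeper underneath and stays there by itself. The loop must still be open when the pin goes home. Be gentle, never ram the pin or loop against the shaft, and leave the race car, bowl, helicopter and clipped track piece where they are.

Things in the scene. Friction and masses are not known exactly. Their poses are not given: they have to be found in the camera images.
- bulldozer: Yellow toy bulldozer, 150 wide, fixed on its plinth (sizes in mm). Origin: on the shelf below point nominal_hole; +x to its blade, z up. Bare tow shaft sticks out along -x. Red ripper on the shaft at x 32 to 40, below its top; steel socket x 43 to 57, top z 74; hull x 55 to 205, top z 84; cab x 92 to 144, top z 120; blade to x 251; exhaust to z 129.
- nominal_hole (a point): On the tow shaft's top face (20 wide in y, 16 high; top 70 above the shelf). A hole 10 square runs down through the shaft, at y=0 of the bulldozer, but the shaft was slid in its tight socket, so the true hole is anywhere up to 12 mm to +x or -x of this point, unreported: look or feel. The shaft's end is 12 from the hole's centre. It holds still below 30 N.
- keeper (a point): Brass sprung keeper under the shaft end (point on its back lower edge, as it would be with the hole at nominal; it moves with the hole): 7 wide wedge, ramp to the bulldozer's -x, steep back about 9 to -x of the hole's centre, lower edge 23 below the shaft top. The loop's wire pushes it up (springs of 1 to 2 N) and passes; it then springs down and holds the wire.
- hitch_pin: Loose hitch pin, 60 to 105 g, upright in the stand. Origin: on its axis at the collar's underside, z up. Shank 9 diameter down to z=-20, last 3 coned to 6; collar 20 diameter, to z=3; boss 10 x 26 (y), to z=9; red grip block 16 (x) x 14 (y), z 9 to 29: hold it across y. The loop is on its -x side: put it in with its x axis along the bulldozer's, arms straddling the shaft.
- loop (a joint): Angle (rad) of the sprung wire loop (wire 4 thick, 25 clear inside, cross wire 28 from the axis). Axis: along y through the pin's (0,0,5). 0 = open, arms 45 degrees down towards -x; grows as it swings down and under the shaft end; stop 0.75. A spring (0.01 to 0.02 N m) drives it open; shutting takes 4 to 8 N at the tab. It meets the keeper from about 0.2 and is caught when pushed past 0.62; then it rests near 0.55.
- tab (a point): Middle of the outer edge (20 wide, 4 thick, round) of the loop's red thumb tab, pushed to swing the loop. The tab stands 12 out from the cross wire on the opening side. With q the loop angle it lies 30.5 from the loop's axis, 0.38+q rad below the pin's -x direction (28 out, 11 down when open; about 17 out, 25 down when caught).
- stand: Fixed wooden stand that parks the pin: base 60 x 70 x 10, post 20 x 20, top at z=45, with a hole 11 square from top to base. Origin: under its middle, on the shelf.
- race_car: Black plastic toy race car, 130 x 62 x 45, loose; origin under its middle. Leave alone.
- bowl: Blue ceramic bowl, 116 across, 50 high, loose; origin under its middle. Leave alone.
- helicopter: Grey plastic toy helicopter, about 180 long, rotor 150 across, 72 high, loose; origin under its middle. Leave alone.
- track_clip: Wooden track piece held upright in a spring clip on a block 50 x 70, 98 high in all, loose; origin under its middle. Leave alone.
Things that resemble listed ones, but are neither listed nor needed, are in the scene too. What is shaped like the hitch_pin but green or purple is not meant.

How it is judged:
By the outcome, as a careful person would: the job done as asked, in the order asked, and still so for the second after the job is handed in, with the robot touching nothing.
It also fails if it takes over 70 s, if anything falls off the work surface, if the arm or the gripper's body presses on something with over 40 N, if the wrist force passes 120 N, or if a joint passes its speed limit or range.

## Working session

There is one attempt and no reset: what is moved stays moved. The work goes in short steps, Python scripts to look and compute and a tool call to move; the robot and the scene stay as the last step left them, time stands still between calls to the robot, and variables do not carry over. Pictures are saved under pics/ and viewed, at most 10 in all, crops included, and the job is handed in when it is done.

Besides the shell and the picture viewer there is one more tool, called after ">>>" in YAML: its name, and indented under it one key for each argument. carry_out: Moves the arm, as the interface text tells. Its arguments: {"type":"object","properties":{"fingers":{"type":"array","items":{"type":"number"}},"delta_pos":{"type":"array","items":{"type":"array","items":{"type":"number"}}},"angular":{"type":"array","items":{"type":"array","items":{"type":"number"}}}},"required":["fingers","delta_pos","angular"]}

```bash
mkdir -p pics
cat > h.py <<'E'
import numpy as np, cv2
from scipy.spatial.transform import Rotation as R
from cell import telemetry, imaging, sign_off
def Rm(o):
    o=np.array(o,float)
    if o.shape==(3,3): return o
    return R.from_rotvec(o).as_matrix() if o.size==3 else R.from_quat(o).as_matrix()
def ray(c,u,v):
    d=Rm(c["orientation"])@np.linalg.inv(np.array(c["K"]))@np.array([u,v,1.]); return np.array(c["position"]),d
def onz(c,u,v,z):
    p,d=ray(c,u,v); return p+d*(z-p[2])/d[2]
def proj(c,P):
    q=np.array(c["K"])@(Rm(c["orientation"]).T@(np.array(P)-np.array(c["position"]))); return q[:2]/q[2]
def cross(c1,a,c2,b):
    p,d=ray(c1,*a);q,e=ray(c2,*b);d/=np.linalg.norm(d);e/=np.linalg.norm(e)
    t=np.linalg.lstsq(np.c_[d,-e],q-p,rcond=None)[0]; A=p+t[0]*d;B=q+t[1]*e
    return (A+B)/2,np.linalg.norm(A-B)
def save(n,im): cv2.imwrite(f"pics/{n}.png",im[:,:,::-1])
E
python3 - <<'E'
from h import *
s=telemetry.observe(); print(s)
for n in("top","side"):
    c=imaging.calibration(n); print(n,c); save(n+"0",imaging.capture(n))
E
```

```text
{'clock': 0.0, 'qpos': array([ 1.45012670e+00,  3.59387193e-01,  1.10784961e-02, -3.61398044e-04,
       -1.22408499e+00, -2.88153021e-01]), 'joint_velocities': array([-0.00126524,  0.00071207, -0.00011544, -0.00092339, -0.00050116,
        0.00059087]), 'tau': array([-1.12793503e-03, -5.82697105e+01,  2.93045944e+01,  6.99684396e+00,
        6.78032055e-03, -1.68340212e-04]), 'ee_pos': array([0.26812755, 0.61894142, 0.225629  ]), 'tool_rot': array([ 3.07456103e+00, -6.37574642e-01, -3.21838767e-04]), 'force': array([ 0.74582386, -0.30229941,  0.28279942]), 'wrist_torque': array([ 0.03121206, -0.00202194, -0.00111397]), 'gripper_force': 0.0, 'gripper_width': 0.08744219663554205}
top {'K': array([[443.25153671,   0.        , 318.00401186],
       [  0.        , 443.25153671, 208.78741999],
       [  0.        ,   0.        ,   1.        ]]), 'position': array([ 0.40264232, -0.0229992 ,  1.21562572]), 'orientation': array([-2.13952018,  2.13870826, -0.15470414])}
side {'K': array([[428.97186244,   0.        , 326.36413768],
       [  0.        , 428.97186244, 201.62115458],
       [  0.        ,   0.        ,   1.        ]]), 'position': array([ 0.26877474, -0.70959335,  0.78927015]), 'orientation': array([-2.27764502,  0.47313364, -0.20325535])}
```

View pics/top0.png

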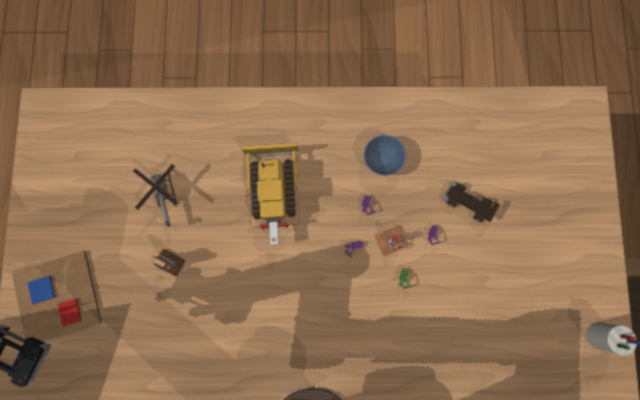

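View pics/side0.png

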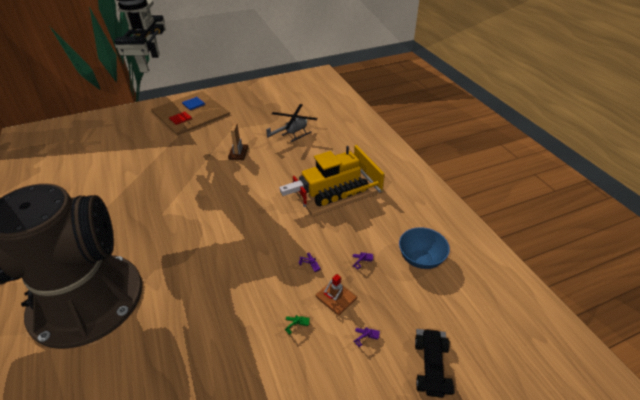

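The top view shows the bulldozer at (271,190) with its shaft end at (274,243). The stand with the red pin is at (391,240), with purple and green decoys lying around it. The side view agrees: pin at (337,281), shaft tip at (283,190).

Run:
```python
from h import *
c=imaging.calibration("top"); s=imaging.calibration("side")
im=imaging.capture("top")
print("pin",onz(c,393,240,.07), "cross",cross(c,(393,240),s,(337,281)))
print("standbase corners",[onz(c,*p,.01)[:2].round(3) for p in((376,234),(400,226),(409,246),(383,254))])
print("shaft end",onz(c,274,243,.07),"ripper",onz(c,273,225,.07),"blade",onz(c,271,149,.03),onz(c,245,150,.04),onz(c,297,148,.04))
big=np.hstack([cv2.resize(im[200:300,340:440],(400,400),interpolation=cv2.INTER_CUBIC),cv2.resize(im[170:270,224:324],(400,400),interpolation=cv2.INTER_CUBIC)])
save("topcrop",big)
print(R.from_rotvec(telemetry.observe()["tool_rot"]).as_matrix().round(3)); w=imaging.calibration("wrist"); print(w)
```

```text
pin [ 0.49622269 -0.20828601  0.07      ] cross (array([ 0.50175145, -0.21236953,  0.05248189]), np.float64(0.008503145783034015))
standbase corners [array([ 0.517, -0.172]), array([ 0.539, -0.238]), array([ 0.485, -0.261]), array([ 0.463, -0.19 ])]
shaft end [0.48835374 0.09927681 0.07      ] ripper [0.5351823  0.10262809 0.07      ] blade [0.75122663 0.11599466 0.03      ] [0.74554084 0.18612942 0.04      ] [0.75103173 0.04352832 0.04      ]
[[ 0.918 -0.398 -0.   ]
 [-0.398 -0.918 -0.001]
 [ 0.     0.001 -1.   ]]
{'K': array([[294.74814652,   0.        , 316.84413289],
       [  0.        , 294.74814652, 193.33919385],
       [  0.        ,   0.        ,   1.        ]]), 'position': array([0.33824215, 0.58834805, 0.3842379 ]), 'orientation': array([ 1.62597297, -2.47900034, -0.35386047])}
```

View pics/topcrop.png

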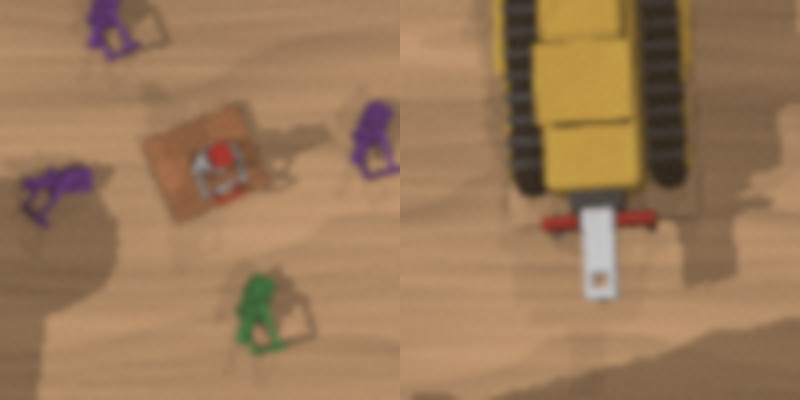

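The crop shows the pin's red grip at crop (222,155) with its tab at (232,196), so its -x points roughly to world -x. The shaft hole shows at crop (600,280). I'll go above the shaft and look from close by.

>>> carry_out:
  fingers: [1,1,1,1,1,1,1,1]
  delta_pos:
    - [0.031,0.034,0]
    - [0.031,0.034,0]
    - [0.031,0.034,0]
    - [0.031,0.034,0]
    - [0.031,0.034,0]
    - [0.031,0.034,0]
    - [0.031,0.034,0]
    - [0.031,0.034,0]
  angular:
    - [0,0,0]
    - [0,0,0]
    - [0,0,0]
    - [0,0,0]
    - [0,0,0]
    - [0,0,0]
    - [0,0,0]
    - [0,0,0]

```text
clock: 0.95
ee_pos: [0.3879, 0.2693, 0.2266]
tool_rot: [-3.076, 0.637, -0.0]
force: [1.3, 0.5, 0.0]
gripper_width: 0.0874
gripper_force: 0.0
```

>>> carry_out:
  fingers: [1,1,1,1,1,1,1,1]
  delta_pos:
    - [0.031,0.034,0]
    - [0.031,0.034,0]
    - [0.031,0.034,0]
    - [0.031,0.034,0]
    - [0,0,0]
    - [0,0,0]
    - [0,0,0]
    - [0,0,0]
  angular:
    - [0,0,0]
    - [0,0,0]
    - [0,0,0]
    - [0,0,0]
    - [0,0,-8]
    - [0,0,-8]
    - [0,0,-8]
    - [0,0,-3.4]

```text
clock: 1.75
ee_pos: [0.4474, 0.0967, 0.2264]
tool_rot: [3.139, 0.116, -0.0]
force: [0.1, 0.7, 0.5]
gripper_width: 0.0876
gripper_force: 0.0
```

Run:
```python
from h import *
s=telemetry.observe(); print(s['clock'],s['ee_pos'],s['qpos'].round(3),s['force'].round(2)); print(Rm(s['tool_rot']).round(3))
c=imaging.calibration("wrist"); im=imaging.capture("wrist"); save("w1",im); print(c['position'],Rm(c['orientation']).round(3)); np.save("w1c.npy",c,allow_pickle=True)
```

```text
1.75 [0.44736788 0.09671284 0.22643746] [ 0.645 -0.007 -0.444 -0.    -1.135  1.   ] [0.1  0.66 0.53]
[[ 0.997  0.074 -0.   ]
 [ 0.074 -0.997 -0.   ]
 [-0.     0.    -1.   ]]
[0.52342362 0.10149189 0.38479296] [[ 0.073 -0.957 -0.28 ]
 [-0.997 -0.07  -0.02 ]
 [-0.001  0.28  -0.96 ]]
```

View pics/w1.png

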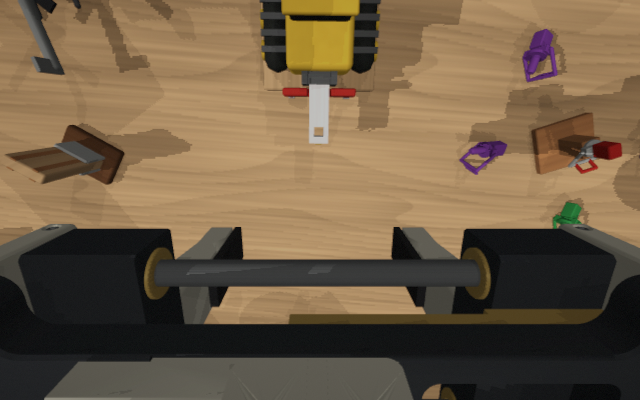

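The wrist view shows the shaft with its hole at about (318.5,132), end edge at row 143 and ripper at row 92. The pin's red grip is at (608,150) and its tab at (587,167).

Run:
```python
from h import *
c=np.load("w1c.npy",allow_pickle=True).item()
im=cv2.imread("pics/w1.png")[:,:,::-1].astype(int)
m=((im.min(2)>150)).astype(np.uint8); m[:80]=0; m[150:]=0; m[:,:295]=0; m[:,345:]=0
k=cv2.findContours(m,cv2.RETR_CCOMP,cv2.CHAIN_APPROX_NONE)
for a,h in zip(k[0],k[2][0]):
    if cv2.contourArea(a)>20: print(cv2.boundingRect(a),h,cv2.contourArea(a),cv2.moments(a)['m10']/cv2.moments(a)['m00'],cv2.moments(a)['m01']/cv2.moments(a)['m00'])
for r in range(98,144,3):
    x=np.where(m[r])[0]
    if len(x): l,rr=onz(c,x[0],r,.07),onz(c,x[-1]+1,r,.07); print(r,x[0],x[-1],((l+rr)/2)[:2].round(4),(l-rr)[1].round(4))
print("hole",onz(c,318.5,132.3,.07),"end",onz(c,318.3,143.3,.07))
# red mask pin
hsv=cv2.cvtColor(im.astype(np.uint8),cv2.COLOR_RGB2HSV)
red=cv2.inRange(hsv,(0,150,60),(6,255,255))|cv2.inRange(hsv,(172,150,60),(180,255,255)); red[:,:500]=0
n,L,S,C=cv2.connectedComponentsWithStats(red)
for i in range(1,n):
    if S[i][4]>10: print(S[i],C[i].round(1))
# blocks: grip top approx
print("grip",onz(c,608,150,.064),"tab",onz(c,587,168,.04))
for a,z in (((533,129),.01),((592,113),.01),((540,173),.01)): print(onz(c,*a,z)[:2])
```

```text
Traceback (most recent call last):
IndexError: tuple index out of range
```

Run:
```python
from h import *
c=np.load("w1c.npy",allow_pickle=True).item()
im=cv2.imread("pics/w1.png")[:,:,::-1].astype(int)
m=((im.min(2)>150)).astype(np.uint8); m[:80]=0; m[150:]=0; m[:,:295]=0; m[:,345:]=0
for r in range(98,145,3):
    x=np.where(m[r])[0]
    if len(x): l,rr=onz(c,x[0],r+.5,.07),onz(c,x[-1]+1,r+.5,.07); print(r,x[0],x[-1],len(x),((l+rr)/2)[:2].round(4),(l-rr)[1].round(4))
print("col318",np.where(m[:,318]==0)[0][:0],im[124:146,318].min(1))
hsv=cv2.cvtColor(im.astype(np.uint8),cv2.COLOR_RGB2HSV)
red=cv2.inRange(hsv,(0,150,60),(6,255,255))|cv2.inRange(hsv,(172,150,60),(180,255,255)); red[:,:500]=0
n,L,S,C=cv2.connectedComponentsWithStats(red)
for i in range(1,n):
    if S[i][4]>10: print(S[i],C[i].round(1))
print("hole",onz(c,318.8,132.3,.07),"end",onz(c,318.3,143.3,.07))
print("grip",onz(c,608,150,.064),"tab",onz(c,587,168,.04))
for a,z in (((533,129),.01),((592,113),.01),((540,173),.01)): print(onz(c,*a,z)[:2])
```

```text
98 309 328 20 [0.5321 0.1001] 0.0203
101 309 328 20 [0.5292 0.0999] 0.0203
104 309 328 20 [0.5263 0.0997] 0.0204
107 309 328 20 [0.5234 0.0995] 0.0205
110 309 328 20 [0.5204 0.0993] 0.0205
113 309 328 20 [0.5174 0.099 ] 0.0206
116 309 327 19 [0.5144 0.0993] 0.0196
119 309 328 20 [0.5115 0.0986] 0.0207
122 309 328 20 [0.5084 0.0984] 0.0207
125 309 327 19 [0.5054 0.0987] 0.0198
128 309 327 10 [0.5023 0.0984] 0.0198
131 309 327 10 [0.4992 0.0982] 0.0199
134 309 327 10 [0.4961 0.098 ] 0.0199
137 309 327 19 [0.493  0.0977] 0.02
140 309 327 19 [0.4899 0.0975] 0.02
143 314 327 14 [0.487  0.0946] 0.0148
col318 [] [189 189 183 125  96  92  93  96  99 101  99  94 121 186 186 187 187 186
 184 154  74 102]
[593 141  29  18 287] [610.9 148.7]
[575 159  23  14 104] [587.1 167. ]
hole [0.49843728 0.09782436 0.07      ] end [0.48697595 0.09749536 0.07      ]
grip [ 0.50208139 -0.21700089  0.064     ] tab [ 0.47779095 -0.22341702  0.04      ]
[ 0.51717932 -0.16846738]
[ 0.5413374  -0.23524721]
[ 0.46290841 -0.19306299]
```

>>> carry_out:
  fingers: [1,1,1,1,1,1,1,1]
  delta_pos:
    - [-0.002,0.047,0.003]
    - [-0.002,0.047,0.003]
    - [-0.002,0.047,0.003]
    - [-0.002,0.047,0.003]
    - [-0.003,0.047,0.003]
    - [-0.003,0.047,0.003]
    - [-0.002,0.047,0.003]
    - [0,0,0]
  angular:
    - [0,0,0]
    - [0,0,0]
    - [0,0,0]
    - [0,0,0]
    - [0,0,0]
    - [0,0,0]
    - [0,0,-7.9]
    - [0,0,-7.9]

```text
clock: 2.6
ee_pos: [0.4536, -0.2322, 0.2049]
tool_rot: [3.098, 0.52, -0.003]
force: [-0.3, 0.9, -0.2]
gripper_width: 0.0876
gripper_force: 0.0
```

Run:
```python
from h import *
s=telemetry.observe(); print(s['clock'],s['ee_pos'],s['qpos'].round(3)); print(Rm(s['tool_rot']).round(3))
c=imaging.calibration("wrist"); im=imaging.capture("wrist"); np.save("w2c.npy",c,allow_pickle=True)
cv2.imwrite("pics/w2full.png",im[:,:,::-1]); u,v=map(int,proj(c,(.502,-.215,.06))); print(u,v)
x0,y0=u-60,max(0,v-45); save("w2",cv2.resize(im[y0:y0+90,x0:x0+120],(720,540),interpolation=cv2.INTER_CUBIC)); print(x0,y0)
hsv=cv2.cvtColor(im,cv2.COLOR_RGB2HSV)
red=cv2.inRange(hsv,(0,150,60),(6,255,255))|cv2.inRange(hsv,(172,150,60),(180,255,255)); red[230:]=0
n,L,S,C=cv2.connectedComponentsWithStats(red)
for i in range(1,n):
    if S[i][4]>10: print(S[i],C[i].round(1))
```

```text
2.6 [ 0.45361454 -0.23222875  0.20488632] [-8.700e-02  1.030e-01 -3.780e-01  1.000e-03 -1.092e+00  1.990e+00]
[[ 0.945  0.326 -0.002]
 [ 0.326 -0.945 -0.   ]
 [-0.002 -0.    -1.   ]]
315 132
255 87
[56  0  8  2 13] [60.1  0.4]
[309 125  15  18 224] [316.2 133.2]
[309 148  19  11  89] [318.  154.6]
```

View pics/w2.png

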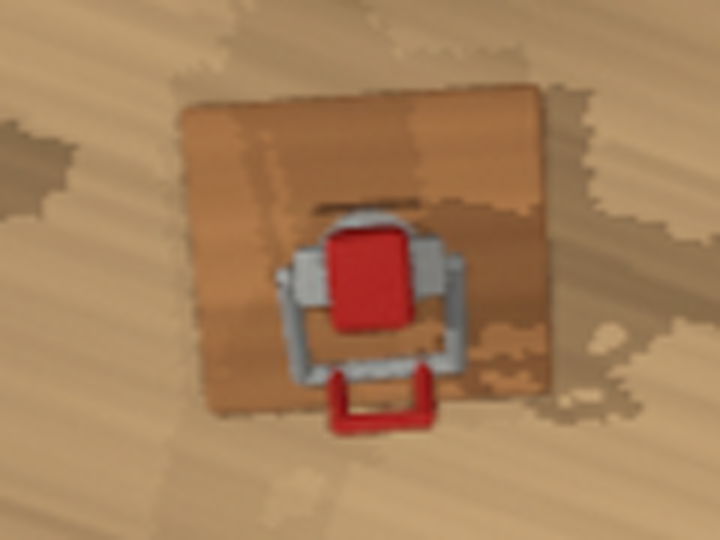

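The pin is upright in the stand. Its grip top is at crop (370,278), i.e. wrist pixel (316.5,133), and the cross wire is tilted about 4° CCW from the tool. The loop is open on the near side.

Run:
```python
from h import *
c=np.load("w2c.npy",allow_pickle=True).item()
T=Rm(telemetry.observe()['tool_rot']); p0=np.array([0.45361454,-0.23222875,0.20488632])
g=onz(c,316.3,133.2,.072); t=onz(c,255+383/6,87+428/6,.039)
print(g,t,np.degrees(np.arctan2(*(g-t)[1::-1])))
# loop: cross wire ends, tab ends yaw
for a,b,z in (((303,380),(462,367),.03),((335,432),(435,425),.039),((328,234),(407,229),.074)):
    A=onz(c,255+a[0]/6,87+a[1]/6,z);B=onz(c,255+b[0]/6,87+b[1]/6,z); d=A-B; print(np.degrees(np.arctan2(-d[0],d[1])),np.linalg.norm(d))
tgt=np.array([g[0],g[1],.058]); print(T.T@(tgt-p0))
```

```text
[ 0.5024948  -0.21552829  0.072     ] [ 0.4748653 -0.2279014  0.039    ] 24.12390481816476
23.682701354326735 0.029995955631906844
23.050622418101682 0.018501819779326016
22.546999496377257 0.012634131199340377
[0.05188158 0.00074646 0.14680436]
```

>>> carry_out:
  fingers: [1,1,1,1,1,1,1,1]
  delta_pos:
    - [0.026,0.001,0]
    - [0.026,0,0]
    - [0,0,0.02]
    - [0,0,0.02]
    - [0,0,0.02]
    - [0,0,0.02]
    - [0,0,0.02]
    - [0,0,0.01]
  angular:
    - [0,0,0]
    - [0,0,0]
    - [0,0,-4]
    - [0,0,0]
    - [0,0,0]
    - [0,0,0]
    - [0,0,0]
    - [0,0,0]

```text
clock: 3.45
ee_pos: [0.503, -0.2113, 0.0942]
tool_rot: [-3.078, -0.625, 0.003]
force: [0.1, -0.6, 0.7]
gripper_width: 0.0878
gripper_force: 0.0
```

Run:
```python
from h import *
s=telemetry.observe(); print(s['clock'],s['ee_pos'],s['force'].round(2)); print(Rm(s['tool_rot']).round(3))
c=imaging.calibration("wrist"); im=imaging.capture("wrist")
hsv=cv2.cvtColor(im,cv2.COLOR_RGB2HSV)
red=cv2.inRange(hsv,(0,150,60),(6,255,255))|cv2.inRange(hsv,(172,150,60),(180,255,255))
n,L,S,C=cv2.connectedComponentsWithStats(red)
T=Rm(s['tool_rot'])
for i in range(1,n):
    if S[i][4]>30: g=onz(c,*C[i],.072); print(S[i],C[i].round(1),g,T.T@(g-s['ee_pos']))
save("w3",im)
```

```text
3.45 [ 0.50303096 -0.21132029  0.09424499] [ 0.09 -0.63  0.7 ]
[[ 0.921  0.39  -0.002]
 [ 0.39  -0.921  0.   ]
 [-0.002 -0.001 -1.   ]]
[309 211  25  38 751] [321.1 230. ] [ 0.50244525 -0.21541209  0.072     ] [-0.00209432  0.00356688  0.02224447]
```

View pics/w3.png

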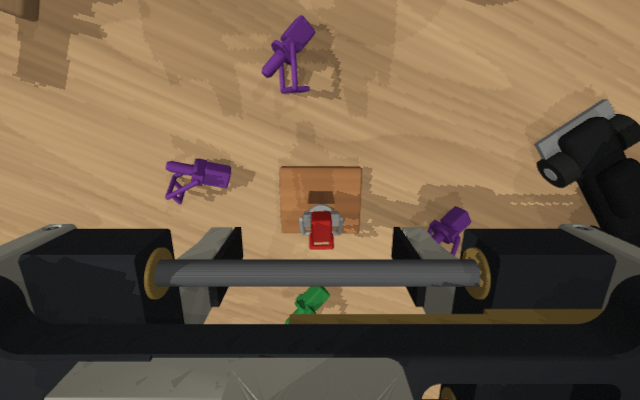

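The grip block is between the open fingers at (320,230), about 3.5 mm to the right of centre, and nothing is in the fingers' way. I'll correct, descend and grip.

>>> carry_out:
  fingers: [1,1,1,1,1,1,1,1]
  delta_pos:
    - [-0.002,0.0035,0]
    - [0,0,0.008]
    - [0,0,0.008]
    - [0,0,0.008]
    - [0,0,0.007]
    - [0,0,0.006]
    - [0,0,0]
    - [0,0,0]
  angular:
    - [0,0,0]
    - [0,0,0]
    - [0,0,0]
    - [0,0,0]
    - [0,0,0]
    - [0,0,0]
    - [0,0,0]
    - [0,0,0]

```text
clock: 4.3
ee_pos: [0.5034, -0.2162, 0.0587]
tool_rot: [-3.078, -0.63, 0.001]
force: [0.4, 0.8, -0.4]
gripper_width: 0.0879
gripper_force: 0.0
```

>>> carry_out:
  fingers: [-0.3,-0.5,-0.8,-1,-1,-1,-1,-1]
  delta_pos:
    - [0,0,0]
    - [0,0,0]
    - [0,0,0]
    - [0,0,0]
    - [0,0,0]
    - [0,0,0]
    - [0,0,0]
    - [0,0,0]
  angular:
    - [0,0,0]
    - [0,0,0]
    - [0,0,0]
    - [0,0,0]
    - [0,0,0]
    - [0,0,0]
    - [0,0,0]
    - [0,0,0]

```text
clock: 5.1
ee_pos: [0.5035, -0.2162, 0.0589]
tool_rot: [3.078, 0.63, 0.0]
force: [-0.4, -0.3, 0.8]
gripper_width: 0.0294
gripper_force: 0.0
```

>>> carry_out:
  fingers: [-1,-1,-1,-1,-1,-1,-1,-1]
  delta_pos:
    - [0,0,0]
    - [0,0,0]
    - [0,0,0]
    - [0,0,0]
    - [0,0,0]
    - [0,0,0]
    - [0,0,0]
    - [0,0,0]
  angular:
    - [0,0,0]
    - [0,0,0]
    - [0,0,0]
    - [0,0,0]
    - [0,0,0]
    - [0,0,0]
    - [0,0,0]
    - [0,0,0]

```text
clock: 5.9
ee_pos: [0.5033, -0.2161, 0.0588]
tool_rot: [-3.078, -0.63, 0.0]
force: [-0.4, 1.9, -0.1]
gripper_width: 0.0138
gripper_force: 29.9
```

>>> carry_out:
  fingers: [-1,-1,-1,-1,-1,-1,-1,-1]
  delta_pos:
    - [0,0,-0.006]
    - [0,0,-0.01]
    - [0,0,-0.01]
    - [0,0,-0.014]
    - [0,0,-0.014]
    - [0,0,-0.014]
    - [0,0,-0.014]
    - [0,0,-0.014]
  angular:
    - [0,0,0]
    - [0,0,0]
    - [0,0,0]
    - [0,0,0]
    - [0,0,0]
    - [0,0,0]
    - [0,0,0]
    - [0,0,0]

```text
clock: 6.7
ee_pos: [0.5036, -0.2164, 0.1567]
tool_rot: [3.077, 0.63, 0.002]
force: [0.4, 0.0, -0.4]
gripper_width: 0.0138
gripper_force: 29.9
```

Run:
```python
from h import *
s=telemetry.observe(); T=Rm(s['tool_rot']); print(s['clock'],s['ee_pos'],s['force'].round(2),T.round(3)); 
c=imaging.calibration("wrist"); im=imaging.capture("wrist")
save("w4",np.vstack([cv2.resize(im[180:280,240:400],(800,500),interpolation=cv2.INTER_CUBIC)]))
print([proj(c,s['ee_pos']+T@np.array([0,0,z])) for z in(0,.0138,.0338)])
h=np.array([.4985,.0978,.155]); print(T.T@(h-s['ee_pos']))
```

```text
6.7 [ 0.50364099 -0.21635354  0.15665123] [ 0.4   0.01 -0.36] [[ 0.92   0.393  0.001]
 [ 0.393 -0.92  -0.   ]
 [ 0.001  0.001 -1.   ]]
[array([315.49216128, 241.88007986]), array([315.60230979, 232.33123917]), array([315.73676544, 220.67519705])]
[ 0.11865642 -0.29092929  0.00155108]
```

View pics/w4.png

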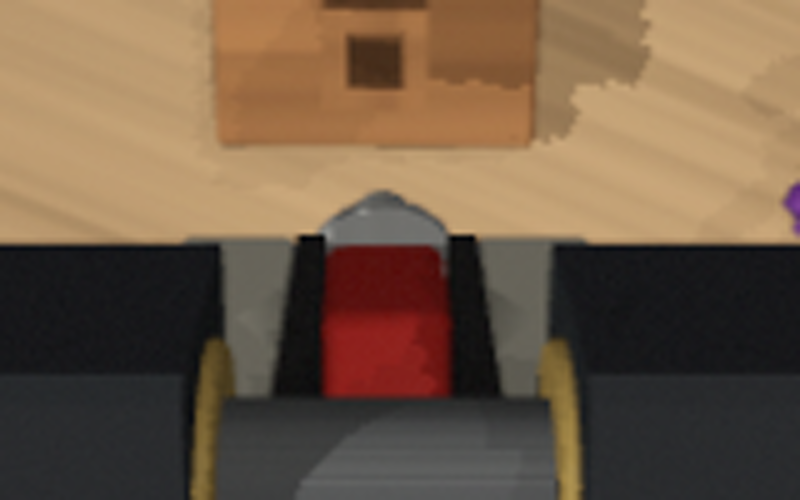

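The pin is held squarely between the fingers and is upright: block centre at about column 317.4, shank tip at (317,218.6). Next is the shaft.

>>> carry_out:
  fingers: [-1,-1,-1,-1,-1,-1,-1,-1]
  delta_pos:
    - [0.011,-0.044,0]
    - [0.011,-0.044,0]
    - [0.011,-0.044,0]
    - [0.011,-0.044,0]
    - [0.011,-0.044,0]
    - [0.011,-0.044,0]
    - [0.011,-0.043,0]
    - [0,0,0]
  angular:
    - [0,0,0]
    - [0,0,0]
    - [0,0,0]
    - [0,0,0]
    - [0,0,0]
    - [0,0,0]
    - [0,0,8.5]
    - [0,0,8.5]

```text
clock: 7.55
ee_pos: [0.4546, 0.096, 0.1558]
tool_rot: [-3.135, -0.189, -0.004]
force: [1.2, -1.1, -0.5]
gripper_width: 0.0135
gripper_force: 29.9
```

>>> carry_out:
  fingers: [-1,-1,-1,-1,-1,-1,-1,-1]
  delta_pos:
    - [0,0,0.005]
    - [0,0,0.01]
    - [0,0,0.01]
    - [0,0,0.005]
    - [0,0,0]
    - [0,0,0]
    - [0,0,0]
    - [0,0,0]
  angular:
    - [0,0,2.5]
    - [0,0,0]
    - [0,0,0]
    - [0,0,0]
    - [0,0,0]
    - [0,0,0]
    - [0,0,0]
    - [0,0,0]

```text
clock: 8.35
ee_pos: [0.4547, 0.0922, 0.1251]
tool_rot: [-3.139, -0.122, -0.001]
force: [-0.8, -0.7, -0.5]
gripper_width: 0.0135
gripper_force: 29.9
```

Run:
```python
from h import *
s=telemetry.observe(); T=Rm(s['tool_rot']); print(s['clock'],s['ee_pos'],s['force'].round(2),T.round(3)); 
c=imaging.calibration("wrist"); im=imaging.capture("wrist"); np.save("w5c.npy",c,allow_pickle=True); cv2.imwrite("pics/w5full.png",im[:,:,::-1])
save("w5",cv2.resize(im[80:240,220:420],(750,600),interpolation=cv2.INTER_CUBIC))
print("tcp",proj(c,s['ee_pos']),"hole pred",proj(c,[.4985,.0985,.07]))
```

```text
8.35 [0.45474789 0.09216977 0.12514887] [-0.79 -0.71 -0.52] [[ 0.997  0.078  0.001]
 [ 0.078 -0.997  0.   ]
 [ 0.001 -0.    -1.   ]]
tcp [315.70704599 242.25334042] hole pred [311.93876103 153.41031657]
```

View pics/w5.png

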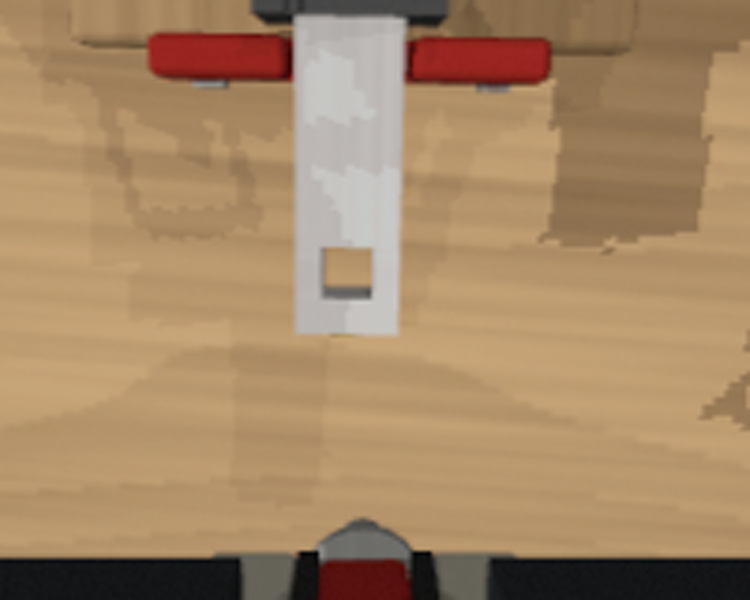

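The shaft lies straight ahead, with its hole at crop (346.5,272.5), i.e. pixel (312.4,152.7). The pin's shank tip is at (316.8,218.4).

Run:
```python
from h import *
c=np.load("w5c.npy",allow_pickle=True).item()
P=np.array([0.45474789,0.09216977,0.12514887]); T=Rm(telemetry.observe()['tool_rot'])
f=lambda x,y,z=.07:T.T@(onz(c,220+x/3.75-1.4,80+y/3.75,z)-P)
print("hole",f(346.5,272.5)); 
for y,l,r in ((60,292,406),(120,294.5,404),(240,295.5,400.5),(325,296.5,398.5)): a=f((l+r)/2,y); print(a)
t=f(363,519,P[2]-.034); print("tip front",t, "collar front",f(363,530,P[2]-.0138))
```

```text
hole [ 0.04462427 -0.00357238  0.05517306]
[ 0.08368959 -0.00286506  0.05519306]
[ 0.07306923 -0.00287928  0.05518757]
[ 0.05086884 -0.00324483  0.05517619]
[ 0.03431648 -0.0034418   0.05516768]
tip front [ 0.00185653 -0.00035953  0.03400108] collar front [ 0.00769518 -0.00023807  0.01380406]
```

>>> carry_out:
  fingers: [-1,-1,-1,-1,-1,-1,-1,-1]
  delta_pos:
    - [0.016,-0.0033,0]
    - [0.016,0,0]
    - [0.014,0,0]
    - [0,0,0.006]
    - [0,0,0.006]
    - [0,0,0.004]
    - [0,0,0.002]
    - [0,0,0]
  angular:
    - [0,0,0]
    - [0,0,0.8]
    - [0,0,0]
    - [0,0,0]
    - [0,0,0]
    - [0,0,0]
    - [0,0,0]
    - [0,0,0]

```text
clock: 9.2
ee_pos: [0.4996, 0.0986, 0.1065]
tool_rot: [3.14, 0.101, -0.001]
force: [-0.1, 0.4, -0.8]
gripper_width: 0.0138
gripper_force: 29.9
```

Run:
```python
from h import *
s=telemetry.observe(); print(s['clock'],s['ee_pos'],s['force'].round(2),Rm(s['tool_rot']).round(3)[:,0])
c=imaging.calibration("side"); im=imaging.capture("side"); u,v=map(int,proj(c,(.498,.098,.08))); print(u,v)
save("s1",cv2.resize(im[v-40:v+35,u-50:u+50],(800,600),interpolation=cv2.INTER_CUBIC))
```

```text
9.2 [0.49960188 0.09863217 0.10653704] [-0.06  0.38 -0.77] [ 0.998  0.064 -0.001]
283 184
```

View pics/s1.png

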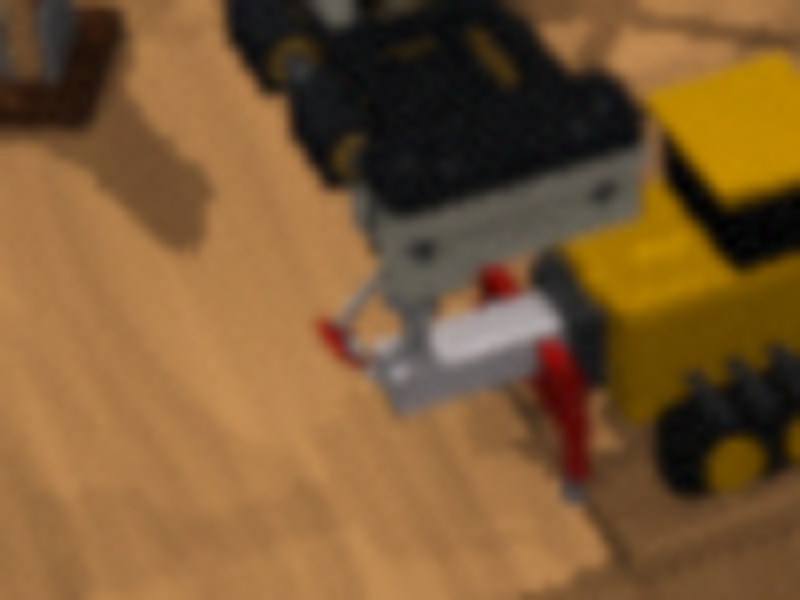

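The side view shows the pin just above the shaft near its end, with the loop still open at (340,340) clear of the end. I'll descend gently.

>>> carry_out:
  fingers: [-1,-1,-1,-1,-1,-1,-1,-1]
  delta_pos:
    - [0,0,0.001]
    - [0,0,0.001]
    - [0,0,0.001]
    - [0,0,0.001]
    - [0,0,0.001]
    - [0,0,0.001]
    - [0,0,0]
    - [0,0,0]
  angular:
    - [0,0,0]
    - [0,0,0]
    - [0,0,0]
    - [0,0,0]
    - [0,0,0]
    - [0,0,0]
    - [0,0,0]
    - [0,0,0]

```text
clock: 10.05
ee_pos: [0.5001, 0.0988, 0.1008]
tool_rot: [3.14, 0.1, -0.0]
force: [-0.6, -0.2, -1.4]
gripper_width: 0.0136
gripper_force: 29.9
```

>>> carry_out:
  fingers: [-1,-1,-1,-1,-1,-1,-1,-1]
  delta_pos:
    - [0,0,0.001]
    - [0,0,0.001]
    - [0,0,0.001]
    - [0,0,0.001]
    - [0,0,0.001]
    - [0,0,0.001]
    - [0,0,0]
    - [0,0,0]
  angular:
    - [0,0,0]
    - [0,0,0]
    - [0,0,0]
    - [0,0,0]
    - [0,0,0]
    - [0,0,0]
    - [0,0,0]
    - [0,0,0]

```text
clock: 10.85
ee_pos: [0.5001, 0.0988, 0.0948]
tool_rot: [3.14, 0.1, -0.0]
force: [-0.6, 0.0, -0.9]
gripper_width: 0.0137
gripper_force: 29.9
```

>>> carry_out:
  fingers: [-1,-1,-1,-1,-1,-1,-1,-1]
  delta_pos:
    - [0,0,0.001]
    - [0,0,0.001]
    - [0,0,0.001]
    - [0,0,0.001]
    - [0,0,0.001]
    - [0,0,0.001]
    - [0,0,0.001]
    - [0,0,0]
  angular:
    - [0,0,0]
    - [0,0,0]
    - [0,0,0]
    - [0,0,0]
    - [0,0,0]
    - [0,0,0]
    - [0,0,0]
    - [0,0,0]

```text
clock: 11.65
ee_pos: [0.5, 0.0987, 0.0877]
tool_rot: [3.14, 0.1, -0.0]
force: [0.4, 0.4, 0.7]
gripper_width: 0.0139
gripper_force: 29.9
```

>>> carry_out:
  fingers: [-1,-1,-1,-1,-1,-1,-1,-1]
  delta_pos:
    - [0,0,0.001]
    - [0,0,0.001]
    - [0,0,0.0005]
    - [0,0,0.0005]
    - [0,0,0]
    - [0,0,0]
    - [0,0,0]
    - [0,0,0]
  angular:
    - [0,0,0]
    - [0,0,0]
    - [0,0,0]
    - [0,0,0]
    - [0,0,0]
    - [0,0,0]
    - [0,0,0]
    - [0,0,0]

```text
clock: 12.45
ee_pos: [0.5001, 0.0988, 0.0849]
tool_rot: [-3.14, -0.1, -0.0]
force: [0.8, -0.3, -0.2]
gripper_width: 0.0135
gripper_force: 29.9
```

>>> carry_out:
  fingers: [-1,-1,-1,-1,-1,-1,-1,-1]
  delta_pos:
    - [0,0,0.0005]
    - [0,0,0.0005]
    - [0,0,0.0005]
    - [0,0,0]
    - [0,0,0]
    - [0,0,0]
    - [0,0,0]
    - [0,0,0]
  angular:
    - [0,0,0]
    - [0,0,0]
    - [0,0,0]
    - [0,0,0]
    - [0,0,0]
    - [0,0,0]
    - [0,0,0]
    - [0,0,0]

```text
clock: 13.25
ee_pos: [0.5002, 0.0988, 0.0837]
tool_rot: [-3.14, -0.101, -0.0]
force: [-2.2, -0.4, 5.4]
gripper_width: 0.0137
gripper_force: 29.9
```

The pin is seated: 5.4 N of contact exactly at the expected height, with no resistance on the way down. I'll release it.

>>> carry_out:
  fingers: [0,0,0,0,0,0,0,0]
  delta_pos:
    - [0,0,-0.0003]
    - [0,0,0]
    - [0,0,0]
    - [0,0,0]
    - [0,0,0]
    - [0,0,0]
    - [0,0,0]
    - [0,0,0]
  angular:
    - [0,0,0]
    - [0,0,0]
    - [0,0,0]
    - [0,0,0]
    - [0,0,0]
    - [0,0,0]
    - [0,0,0]
    - [0,0,0]

```text
clock: 14.05
ee_pos: [0.5001, 0.0988, 0.0837]
tool_rot: [3.14, 0.1, -0.0]
force: [-0.7, 1.2, 0.5]
gripper_width: 0.0439
gripper_force: 0.0
```

>>> carry_out:
  fingers: [0,0,0,0,0,0,0,0]
  delta_pos:
    - [0,0,-0.005]
    - [0,0,-0.01]
    - [0,0,-0.015]
    - [0,0,-0.02]
    - [0,0,-0.02]
    - [-0.03,0,0]
    - [-0.03,0,0]
    - [-0.025,0,0]
  angular:
    - [0,0,0]
    - [0,0,0]
    - [0,0,0]
    - [0,0,0]
    - [0,0,0]
    - [0,0,0]
    - [0,0,0]
    - [0,0,0]

```text
clock: 14.85
ee_pos: [0.4142, 0.0931, 0.1544]
tool_rot: [-3.139, -0.1, -0.001]
force: [0.1, -0.0, 1.0]
gripper_width: 0.0435
gripper_force: 0.0
```

>>> carry_out:
  fingers: [-1,-1,-1,-1,-1,-1,-1,-1]
  delta_pos:
    - [0,0,0]
    - [0,0,0]
    - [0,0,0]
    - [0,0,0]
    - [0,0,0]
    - [0,0,0]
    - [0,0,0]
    - [0,0,0]
  angular:
    - [0,0,0]
    - [0,0,0]
    - [0,0,0]
    - [0,0,0]
    - [0,6,0]
    - [0,8,0]
    - [0,8,0]
    - [0,8,0]

```text
clock: 15.65
ee_pos: [0.4467, 0.1016, 0.2066]
tool_rot: [-3.032, -0.1, -0.696]
force: [-0.1, -1.5, -1.2]
gripper_width: 0.0004
gripper_force: 0.0
```

Run:
```python
from h import *
s=telemetry.observe(); print(s['clock'],s['ee_pos'],s['qpos'].round(3),s['gripper_width'],s['force'].round(2)); print(Rm(s['tool_rot']).round(3))
w=imaging.calibration("wrist");im=imaging.capture("wrist");cv2.imwrite("pics/w6.png",im[:,:,::-1])
sc=imaging.calibration("side"); si=imaging.capture("side")
hsv=lambda i:cv2.cvtColor(i,cv2.COLOR_RGB2HSV)
def reds(i):
    h=hsv(i); r=cv2.inRange(h,(0,140,50),(7,255,255))|cv2.inRange(h,(172,140,50),(180,255,255))
    n,L,S,C=cv2.connectedComponentsWithStats(r)
    return [(S[k].tolist(),C[k].round(1).tolist()) for k in range(1,n) if S[k][4]>8]
print("wrist",*reds(im),sep="\n"); print("side",*reds(si),sep="\n")
p=np.array([.4987,.0987]);ax=np.array([.998,.063])
for nm,x,z in(("tab",-.0283,.064),("gripblk",0,.089),("tabc",-.0167,.0495)):
    P=np.r_[p+ax*x,z]; print(nm,P,proj(w,P),proj(sc,P))
```

```text
15.65 [0.44672764 0.10158121 0.20659311] [ 0.868 -0.284 -1.011  0.581 -0.587  0.322] 0.00038855270061267504 [-0.13 -1.54 -1.19]
[[ 0.898  0.069  0.435]
 [ 0.056 -0.997  0.043]
 [ 0.437 -0.014 -0.9  ]]
wrist
([291, 155, 24, 16, 295], [302.7, 161.8])
([335, 155, 24, 16, 296], [346.2, 161.8])
([319, 182, 13, 17, 217], [324.9, 189.9])
([316, 213, 18, 9, 86], [324.6, 218.4])
side
([169, 112, 23, 13, 182], [179.9, 117.6])
([293, 176, 5, 5, 18], [294.7, 178.3])
([281, 178, 7, 9, 49], [284.2, 181.4])
([300, 187, 7, 17, 78], [303.3, 194.3])
([274, 191, 5, 5, 10], [275.6, 192.8])
tab [0.4704566 0.0969171 0.064    ] [323.97766059 220.93109787] [274.10005395 191.97852109]
gripblk [0.4987 0.0987 0.089 ] [324.24408268 191.00388184] [283.65622451 181.20832093]
tabc [0.4820334 0.0976479 0.0495   ] [323.87915045 211.63302836] [278.75924533 194.82298046]
```

Pin, block and tab all sit where predicted, so the pin is seated with its loop open. The arm's fold limit stops the 30° tilt, so I'll use about 15°.

>>> carry_out:
  fingers: [-1,-1,-1,-1,-1,-1,-1,-1]
  delta_pos:
    - [0,0,0]
    - [0,0,0]
    - [0,0,0]
    - [0,0,0]
    - [0,0,0]
    - [0,0,0]
    - [0,0,0]
    - [0,0,0]
  angular:
    - [0,-5,0]
    - [0,-5,0]
    - [0,-3,0]
    - [0,0,0]
    - [0,0,0]
    - [0,0,0]
    - [0,0,0]
    - [0,0,0]

```text
clock: 16.55
ee_pos: [0.4429, 0.0957, 0.2008]
tool_rot: [-3.109, -0.103, -0.334]
force: [0.7, -0.7, 0.0]
gripper_width: 0.0004
gripper_force: 0.0
```

```bash
cat > st.py <<'E'
from h import *
s=telemetry.observe(); T=Rm(s['tool_rot']); print(s['clock'],s['ee_pos'].round(4),s['qpos'].round(3),s['force'].round(2)); print(T.round(3))
p=np.array([.4987,.0987]);ax=np.array([.998,.063]);th=np.arcsin(T[2,0]); print("tilt",np.degrees(th))
e=.002
for q in (-.08,0,.2,.4,.55,.66,.70):
    P=30.5e-3*np.array([-np.cos(.38+q),-np.sin(.38+q)])
    C=P-.002*np.array([np.sin(th),-np.cos(th)])-(.0095-e)*np.array([np.cos(th),np.sin(th)])
    W=np.r_[p+ax*C[0],.075+C[1]]; print(q,W.round(4),(T.T@(W-s['ee_pos'])).round(4))
E
python3 st.py
```

```text
16.55 [0.4429 0.0957 0.2008] [ 0.768 -0.142 -0.719  0.18  -0.834  0.759] [ 0.68 -0.72  0.03]
[[ 0.975  0.067  0.211]
 [ 0.064 -0.998  0.02 ]
 [ 0.212 -0.006 -0.977]]
tilt 12.25926093685389
-0.08 [0.4619 0.0964 0.0663] [-0.01    0.0014  0.1355]
0 [0.4627 0.0964 0.064 ] [-0.0097  0.0014  0.1379]
0.2 [0.4655 0.0966 0.0586] [-0.0081  0.0014  0.1437]
0.4 [0.4693 0.0968 0.0539] [-0.0054  0.0015  0.1492]
0.55 [0.4728 0.0971 0.0509] [-0.0027  0.0015  0.1529]
0.66 [0.4756 0.0972 0.0491] [-0.0003  0.0015  0.1553]
0.7 [0.4766 0.0973 0.0485] [0.0006 0.0015 0.1561]
```

>>> carry_out:
  fingers: [-1,-1,-1,-1,-1,-1,-1,-1]
  delta_pos:
    - [-0.004,0.0014,0.02]
    - [-0.004,0,0.02]
    - [-0.003,0,0.02]
    - [0,0,0.02]
    - [0,0,0.02]
    - [0,0,0.01]
    - [0,0,0.01]
    - [0,0,0]
  angular:
    - [0,0,0]
    - [0,0,0]
    - [0,0,0]
    - [0,0,0]
    - [0,0,0]
    - [0,0,0]
    - [0,0,0]
    - [0,0,0]

```text
clock: 17.35
ee_pos: [0.4574, 0.0957, 0.0803]
tool_rot: [-3.111, -0.103, -0.331]
force: [-0.4, 0.6, -0.4]
gripper_width: 0.0003
gripper_force: 0.0
```

```bash
python3 st.py
```

```text
17.35 [0.4574 0.0957 0.0803] [ 0.723  0.055 -0.91   0.29  -0.451  0.662] [-0.37  0.59 -0.42]
[[ 0.976  0.067  0.21 ]
 [ 0.064 -0.998  0.019]
 [ 0.21  -0.005 -0.978]]
tilt 12.144892353697708
-0.08 [0.4619 0.0964 0.0664] [ 0.0015 -0.0003  0.0146]
0 [0.4627 0.0964 0.0641] [ 0.0018 -0.0003  0.017 ]
0.2 [0.4655 0.0966 0.0587] [ 0.0034 -0.0003  0.0229]
0.4 [0.4693 0.0968 0.0539] [ 0.0062 -0.0002  0.0283]
0.55 [0.4728 0.0971 0.0509] [ 0.0089 -0.0002  0.032 ]
0.66 [0.4756 0.0972 0.0491] [ 0.0113 -0.0002  0.0344]
0.7 [0.4766 0.0973 0.0485] [ 0.0122 -0.0002  0.0352]
```

>>> carry_out:
  fingers: [-1,-1,-1,-1,-1,-1,-1,-1]
  delta_pos:
    - [0.001,0,0.004]
    - [0.001,0,0.004]
    - [0,0,0.003]
    - [0,0,0.002]
    - [0,0,0.002]
    - [0,0,0.002]
    - [0,0,0.001]
    - [0.001,0,0.001]
  angular:
    - [0,0,0]
    - [0,0,0]
    - [0,0,0]
    - [0,0,0]
    - [0,0,0]
    - [0,0,0]
    - [0,0,0]
    - [0,0,0]

```text
clock: 18.15
ee_pos: [0.465, 0.0967, 0.0633]
tool_rot: [-3.109, -0.102, -0.333]
force: [-0.2, -0.6, 0.2]
gripper_width: 0.0002
gripper_force: 0.1
```

```bash
cat > sd.py <<'E'
from h import *
import sys
sc=imaging.calibration("side"); si=imaging.capture("side"); cv2.imwrite(f"pics/sd{sys.argv[1]}.png",si[:,:,::-1])
h=cv2.cvtColor(si,cv2.COLOR_RGB2HSV); r=cv2.inRange(h,(0,140,50),(7,255,255))|cv2.inRange(h,(172,140,50),(180,255,255))
n,L,S,C=cv2.connectedComponentsWithStats(r)
for k in range(1,n):
    if 250<C[k][0]<320 and S[k][4]>2: print(S[k],C[k].round(1))
E
python3 st.py; python3 sd.py 1
```

```text
18.15 [0.465  0.0967 0.0633] [ 0.705  0.097 -0.93   0.328 -0.387  0.637] [-0.24 -0.58  0.18]
[[ 0.975  0.066  0.211]
 [ 0.064 -0.998  0.02 ]
 [ 0.212 -0.006 -0.977]]
tilt 12.233105367099007
-0.08 [0.4619 0.0964 0.0664] [-0.0024  0.0001 -0.0036]
0 [0.4627 0.0964 0.0641] [-0.0021  0.0001 -0.0012]
0.2 [0.4655 0.0966 0.0587] [-0.0005  0.0002  0.0047]
0.4 [0.4693 0.0968 0.0539] [0.0022 0.0002 0.0101]
0.55 [0.4728 0.0971 0.0509] [0.005  0.0003 0.0138]
0.66 [0.4756 0.0972 0.0491] [0.0073 0.0003 0.0162]
0.7 [0.4766 0.0973 0.0485] [0.0082 0.0003 0.017 ]
[293 176   5   5  19] [294.6 178.4]
[300 187   7  17  77] [303.3 194.2]
```

>>> carry_out:
  fingers: [-1,-1,-1,-1,-1,-1,-1,-1]
  delta_pos:
    - [0,0,0.0015]
    - [0,0,0.0015]
    - [0,0,0.0015]
    - [0.0005,0,0.0015]
    - [0.0005,0,0.0015]
    - [0.0005,0,0.0015]
    - [0.001,0,0.001]
    - [0,0,0]
  angular:
    - [0,0,0]
    - [0,0,0]
    - [0,0,0]
    - [0,0,0]
    - [0,0,0]
    - [0,0,0]
    - [0,0,0]
    - [0,0,0]

```text
clock: 19.0
ee_pos: [0.4695, 0.097, 0.0539]
tool_rot: [-3.109, -0.102, -0.332]
force: [-1.2, 0.3, 1.1]
gripper_width: 0.0004
gripper_force: 0.8
```

```bash
python3 st.py; python3 sd.py 2
```

```text
19.0 [0.4695 0.097  0.0539] [ 0.692  0.122 -0.94   0.354 -0.352  0.621] [-1.23  0.27  1.06]
[[ 0.975  0.066  0.211]
 [ 0.064 -0.998  0.02 ]
 [ 0.212 -0.006 -0.977]]
tilt 12.215367113018631
-0.08 [0.4619 0.0964 0.0664] [-0.0049  0.0001 -0.0138]
0 [0.4627 0.0964 0.0641] [-0.0046  0.0001 -0.0113]
0.2 [0.4655 0.0966 0.0587] [-0.0029  0.0001 -0.0055]
0.4 [0.4693 0.0968 0.0539] [-0.0002  0.0002 -0.    ]
0.55 [0.4728 0.0971 0.0509] [0.0025 0.0002 0.0036]
0.66 [0.4756 0.0972 0.0491] [0.0049 0.0002 0.006 ]
0.7 [0.4766 0.0973 0.0485] [0.0058 0.0002 0.0068]
[293 176   5   5  19] [294.6 178.4]
[299 187   8  17  76] [303.2 194.1]
```

>>> carry_out:
  fingers: [-1,-1,-1,-1,-1,-1,-1,-1]
  delta_pos:
    - [0.0006,0,0.0009]
    - [0.0006,0,0.0009]
    - [0.0006,0,0.0009]
    - [0.0007,0,0.0009]
    - [0,0,0]
    - [0,0,0]
    - [0,0,0]
    - [0,0,0]
  angular:
    - [0,0,0]
    - [0,0,0]
    - [0,0,0]
    - [0,0,0]
    - [0,0,0]
    - [0,0,0]
    - [0,0,0]
    - [0,0,0]

```text
clock: 19.85
ee_pos: [0.4728, 0.0975, 0.0512]
tool_rot: [-3.109, -0.102, -0.333]
force: [0.6, 0.7, 1.0]
gripper_width: 0.0002
gripper_force: 0.0
```

>>> carry_out:
  fingers: [-1,-1,-1,-1,-1,-1,-1,-1]
  delta_pos:
    - [0.0006,0,0.0006]
    - [0.0006,0,0.0006]
    - [0.0006,0,0.0006]
    - [0.0006,0,0.0006]
    - [0,0,0]
    - [0,0,0]
    - [0,0,0]
    - [0,0,0]
  angular:
    - [0,0,0]
    - [0,0,0]
    - [0,0,0]
    - [0,0,0]
    - [0,0,0]
    - [0,0,0]
    - [0,0,0]
    - [0,0,0]

```text
clock: 20.65
ee_pos: [0.4756, 0.0976, 0.0494]
tool_rot: [-3.109, -0.102, -0.333]
force: [-0.0, -0.9, 0.6]
gripper_width: 0.0001
gripper_force: 0.4
```

```bash
python3 st.py; python3 sd.py 3
```

```text
20.65 [0.4756 0.0976 0.0494] [ 0.681  0.14  -0.936  0.364 -0.336  0.621] [-0.01 -0.94  0.55]
[[ 0.975  0.066  0.211]
 [ 0.064 -0.998  0.02 ]
 [ 0.212 -0.006 -0.977]]
tilt 12.24223512318694
-0.08 [0.4619 0.0964 0.0664] [-0.0099  0.0002 -0.0195]
0 [0.4627 0.0964 0.0641] [-0.0096  0.0002 -0.0171]
0.2 [0.4655 0.0966 0.0586] [-0.008   0.0003 -0.0112]
0.4 [0.4693 0.0968 0.0539] [-0.0052  0.0003 -0.0058]
0.55 [0.4728 0.0971 0.0509] [-0.0025  0.0003 -0.0021]
0.66 [0.4756 0.0972 0.0491] [-0.0002  0.0004  0.0003]
0.7 [0.4766 0.0973 0.0485] [0.0007 0.0004 0.0011]
[292 176   6   5  20] [294.4 178.2]
[300 187   7  17  76] [303.3 194.2]
```

>>> carry_out:
  fingers: [-1,-1,-1,-1,-1,-1,-1,-1]
  delta_pos:
    - [0,0,0.0005]
    - [0,0,0.0005]
    - [0.0003,0,0.0005]
    - [0,0,0]
    - [0,0,0]
    - [0,0,0]
    - [0,0,0]
    - [0,0,0]
  angular:
    - [0,0,0]
    - [0,0,0]
    - [0,0,0]
    - [0,0,0]
    - [0,0,0]
    - [0,0,0]
    - [0,0,0]
    - [0,0,0]

```text
clock: 21.5
ee_pos: [0.4765, 0.0978, 0.0482]
tool_rot: [-3.109, -0.102, -0.334]
force: [-1.4, -0.3, 4.7]
gripper_width: 0.0005
gripper_force: 3.1
```

Run:
```python
from h import *
im=imaging.capture("wrist"); c=imaging.calibration("wrist"); cv2.imwrite("pics/w7.png",im[:,:,::-1])
h=cv2.cvtColor(im,cv2.COLOR_RGB2HSV); r=cv2.inRange(h,(0,120,40),(7,255,255))|cv2.inRange(h,(172,120,40),(180,255,255))
n,L,S,C=cv2.connectedComponentsWithStats(r)
for k in range(1,n):
    if S[k][4]>3: print(S[k],C[k].round(1))
p=np.array([.4987,.0987]);ax=np.array([.998,.063])
for nm,x,z in(("tab",-.0283,.064),("gripblk",0,.089),("tabc",-.0167,.0495),("tip",-.023,.0485)):
    P=np.r_[p+ax*x,z]; print(nm,proj(c,P))
```

```text
[ 244  122   53   23 1019] [271.  132.6]
[ 338  122   54   24 1036] [364.1 132.7]
[ 301  195   33   41 1269] [317.  214.7]
tab [316.30200065 260.61243483]
gripblk [315.96357222 214.83812559]
tabc [316.57404028 233.65405363]
tip [316.55968892 243.90536615]
```

>>> carry_out:
  fingers: [-1,-1,-1,-1,-1,-1,-1,-1]
  delta_pos:
    - [0,0,0.0005]
    - [0.0003,0,0.0005]
    - [0,0,0.0005]
    - [0,0,0]
    - [0,0,0]
    - [0,0,0]
    - [0,0,0]
    - [0,0,0]
  angular:
    - [0,0,0]
    - [0,0,0]
    - [0,0,0]
    - [0,0,0]
    - [0,0,0]
    - [0,0,0]
    - [0,0,0]
    - [0,0,0]

```text
clock: 22.35
ee_pos: [0.4774, 0.0979, 0.0473]
tool_rot: [-3.108, -0.102, -0.335]
force: [-4.4, -1.6, 12.8]
gripper_width: 0.0004
gripper_force: 8.3
```

```bash
python3 -c "
from h import *
for i in range(6):
    s=telemetry.observe(); print(s['ee_pos'].round(4),s['force'].round(1),s['wrist_torque'].round(3)); imaging.capture('side')"
```

```text
[0.4774 0.0979 0.0473] [-4.4 -1.6 12.8] [-0.51   1.131 -0.088]
[0.4774 0.0979 0.0473] [-4.3 -0.4 13.5] [-0.383  1.145 -0.045]
[0.4774 0.0979 0.0473] [-3.7 -1.5 12.1] [-0.389  1.145 -0.117]
[0.4774 0.0979 0.0473] [-4.3 -1.8 12.2] [-0.413  1.15  -0.141]
[0.4774 0.0979 0.0473] [-4.2 -1.3 13. ] [-0.432  1.137 -0.086]
[0.4773 0.0979 0.0473] [-4.7 -1.7 14. ] [-0.46   1.117 -0.055]
```

The force is now about 13 N along the push, i.e. past the shutting force, so the loop should be at its stop. I'll back off and look.

>>> carry_out:
  fingers: [-1,-1,-1,-1,-1,-1,-1,-1]
  delta_pos:
    - [0,0,-0.001]
    - [-0.001,0,-0.002]
    - [-0.002,0,-0.006]
    - [-0.006,0,-0.015]
    - [-0.01,0,-0.02]
    - [-0.01,0,-0.02]
    - [-0.01,0,-0.02]
    - [0,0,-0.02]
  angular:
    - [0,0,0]
    - [0,0,0]
    - [0,0,0]
    - [0,0,0]
    - [0,0,0]
    - [0,0,0]
    - [0,0,0]
    - [0,0,0]

```text
clock: 23.45
ee_pos: [0.4149, 0.0923, 0.1401]
tool_rot: [-3.11, -0.103, -0.331]
force: [1.3, -0.4, 0.6]
gripper_width: 0.0009
gripper_force: 0.0
```

```bash
python3 sd.py 4
python3 - <<'E'
from h import *
s=telemetry.observe(); print(s['ee_pos'],s['force'].round(1))
im=imaging.capture("wrist"); c=imaging.calibration("wrist"); cv2.imwrite("pics/w8.png",im[:,:,::-1])
h=cv2.cvtColor(im,cv2.COLOR_RGB2HSV); r=cv2.inRange(h,(0,120,40),(7,255,255))|cv2.inRange(h,(172,120,40),(180,255,255))
n,L,S,C=cv2.connectedComponentsWithStats(r)
for k in range(1,n):
    if S[k][4]>3: print(S[k],C[k].round(1))
p=np.array([.4987,.0987]);ax=np.array([.998,.063]); sc=imaging.calibration("side")
for nm,x,z in(("tab",-.0283,.064),("gripblk",0,.089),("tabc",-.0167,.0495)):
    P=np.r_[p+ax*x,z]; print(nm,proj(c,P),proj(sc,P))
si=imaging.capture("side"); a=cv2.resize(si[155:215,250:315],(390,360),interpolation=cv2.INTER_CUBIC)
u,v=map(int,proj(c,[.49,.098,.07])); b=cv2.resize(im[v-45:v+45,u-50:u+50],(400,360),interpolation=cv2.INTER_CUBIC); print(u,v)
save("fin",np.hstack([a,b]))
E
```

```text
[281 177   7  10  50] [283.9 181.5]
[293 176   5   5  19] [294.6 178.4]
[299 187   8  17  79] [303.3 194.2]
[278 194   6   4  10] [280.2 195.7]
[0.41644903 0.09361314 0.143411  ] [1.4 0.9 4.2]
[273  67  33  24 622] [289.3  77.4]
[332  67  32  25 619] [347.2  77.5]
[309 106  19  24 432] [317.8 117.4]
[308 139  22   9 115] [318.1 144.3]
tab [317.93689228 158.02370873] [274.10005395 191.97852109]
gripblk [317.88072127 118.3158539 ] [283.65622451 181.20832093]
tabc [318.09319739 145.74032971] [278.75924533 194.82298046]
318 133
```

View pics/fin.png

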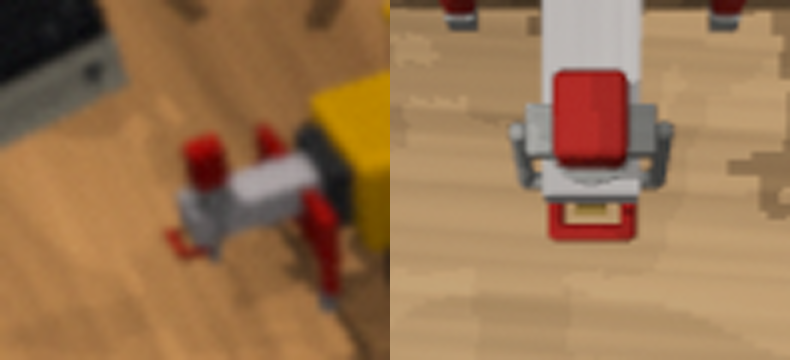

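The final view shows the pin upright with its collar on the shaft. The loop is folded under the shaft end with its tab at wrist pixel (318,144), matching the caught position, and the brass keeper is visible in front of the hidden cross wire. The robot is clear.

```bash
python3 sd.py 5; python3 -c "
from h import *
s=telemetry.observe(); print(s['clock'],s['joint_velocities'].round(3),s['force'].round(1)); print(sign_off())"
```

```text
[281 177   7  10  51] [283.9 181.5]
[293 176   5   5  19] [294.6 178.4]
[299 187   8  17  80] [303.2 194.2]
[278 194   5   4   9] [279.6 195.6]
23.65 [-0.008  0.031 -0.013  0.002  0.01  -0.002] [-0.5 -0.3 -0.4]
the job is handed in; nothing more can be done
None
```

The ripper is locked on: the hitch pin went fully home with its loop still open, and the loop then snapped behind the keeper and stayed there by itself; I handed the job in at 23.65 s with the robot clear.

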